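Put the green chopping board away in its leaning rack slot

TASK

Take the washed green chopping board by its handle out of the white drip stand and slide it, handle up, all the way down into the one empty slot of the storage rack, the slot with the green clips at its ends. Keep hold of it until it is down at the bottom (do not drop it in), then let go, and leave the red and blue boards and the other things where they are.

Things in the scene. Friction and masses are not known exactly. Their poses are not given: they have to be found in the camera images.
- board: Loose green plastic chopping board, about 0.26 kg, 10 mm thick (along its x), 160 mm wide (along its y), 140 mm high (along its z) plus a D handle in the same plane on top, 182 mm high in all. Origin: middle of its bottom edge; z points up through the handle. At the start it stands upright in the drip stand.
- handle (a point): Middle of the board handle's top bar, 171 mm above the board's origin along its z. The bar is 10 mm thick (x), 90 mm long (y), 22 mm high (z: 160 to 182 mm above the origin), with an opening 58 mm long and 20 mm high beneath it. Same axes as the board.
- stand: Fixed white drip stand, foot 110 x 180 mm (x, y); origin: centre of its underside on the table. The board stands in its upright slot, 14 mm wide along x, floor at 15 mm and wall tops at 75 mm above the table.
- slot (a point): Middle of the empty slot's floor, 30 mm above the table; two green clips (34 x 14 x 36 mm) stand at the slot's ends. z: up along the slot, leaning 25 deg from vertical to the robot side; x: across it, away from the robot; y: along it. Slot 14 mm wide, 170 mm long, ends open; walls 82 mm along z, then lips flaring to a 28 mm mouth at 99 mm. Seated board: origin here, handle bar 171 mm along z.
- rack: Fixed storage rack: wooden base 200 x 236 x 16 mm (x, y, z) with three equal dark steel slots 50 mm apart along x (at x = -50, 0 and +50 mm), all leaning 25 degrees towards -x. Origin: centre of its underside. Two slots hold the red and the blue board, the third is the empty one.
- red_board: Loose plain red board, 10 x 160 x 120 mm, no handle, leaning in a rack slot with its top about 139 mm above the table. Origin: about the middle of that slot's floor; its axes are those of the rack (z vertical).
- blue_board: Loose plain blue board, same size and same kind of frame as the red one, in another rack slot.
- mug: White mug, 80 mm across, 90 mm high, handle at +y; origin: centre of its underside.
- bottle: Amber bottle, 60 mm across, 170 mm high; origin: centre of its underside.
- cups: Stack of black portion cups, 68 mm across, 70 mm high; origin: centre of its underside.
- spoon: Spoon with a wooden handle and a steel bowl, lying on the table along its x; origin near its middle, on the table.

How it is judged:
By the outcome, as a careful person would: the job done as asked, in the order asked, and still so for the second after the job is handed in, with the robot touching nothing.
It also fails if it takes over 45 s, if anything falls off the work surface, if the arm or the gripper's body presses on something with over 40 N, if the wrist force passes 120 N, or if a joint passes its speed limit or range.

ROBOT

A 6-joint arm with a two-finger parallel gripper is mounted at the origin on the work surface. World frame = base frame: x ahead of the robot, y to its left, z up, the work surface at z = 0. Lengths are in mm, angles in rad, forces in N, time in s.
With the tool pointing down it reaches from about 400 to 925 mm from the base axis. Payload 12.5 kg.
Tool frame: the origin (TCP) lies between the finger pads; the fingertips stand env.tip_extent ahead of it and the grasp point (between the pads) lies 11 mm behind it (env.tip_extent is the distance from the TCP to the fingertips, in mm); z points along the fingers, y is the line along which they close (so a half turn about z gives the same grasp; the last joint's range is limited). The gripper opens to 95 mm and grips with 3 to 60 N. Pads are 20 mm wide; open, the fingers measure 119 mm over their backs; the gripper's body (75 mm by 180 mm) begins 59 mm behind the grasp point.
Start: joints at [1.141, 0.491, 1.559, -0, 1.092, -0.106], TCP at [198.84, 592.544, 222.661] pointing down, gripper open.
Joint ranges: [-3.1, 3.1], [-0.84, 2.19], [0.05, 2.79], [-1.13, 4.28], [0.06, 2.93], [-2.69, 2.69]. Speed limits (rad/s): [2.22, 2.22, 2.79, 3.14, 3.14, 3.14].

INTERFACE

Orientations are given as [roll, pitch, yaw] about the fixed x, y, z axes, in that order (R = Rz(yaw) Ry(pitch) Rx(roll)).
In Python, from cell import env gives the robot as it stands.
- The arm moves only by the tool carry_out, never from a script. Its argument "motion" is a list of rows, each a list of 5 numbers: the shift along the tool's x, y, z in mm, then the turn about the tool's z in degrees, then the closure, from 0 (fully open) to 1 (shut). A call has 1 to 12 rows; each row shifts and turns the commanded pose from where the row before left it, along the tool's axes as they then stand; what a row does not reach is not made up. A row lasts 1/10 s, in which the tool goes at most 50 mm and 8.59 degrees, less where a joint would pass 70% of its speed; a pose out of reach is approached as far as the arm can. A call with a gripper value outside its range is refused whole. The fingers move at their own pace and stop on an object; the grip force is fixed at half the most. Time passes only in rows, so rows that do not move let the fingers close. It gives the time, the measured TCP pose, the force, the opening and the grip force at its end, in the units of the state.
- env.state(): the state, without advancing time (a new reading comes with each control period).
- env.read_camera(name): name is "scene" or "top" or "wrist"; returns a dict with "color" (480x640x3 uint8, red, green, blue), "K" (3x3 intrinsics, pixels), "dist" ([k1, k2, p1, p2, k3] as OpenCV has them; the pictures are not rectified), "R" (3x3) and "t" (3): a world point X has camera coordinates R X + t; the wrist camera has in their place "hand_eye" (4x4, takes a point from camera to tool coordinates, whose origin is the TCP and whose axes are the flange's). Camera axes: x right, y down, z forward; pixel columns grow to the right and rows downward; lengths in mm; the calibration is good to about 2 mm. A picture is of the moment at which its call begins: read the wrist's pose just before it. There is no depth.
- env.job_done(): hands the job in; it is judged then, once.
The state is a dict: "t": time; "joints": joint angles; "qvel": joint speeds; "tau": joint torques, N m; "eef_pos": TCP position; "tcp_rot": TCP orientation; "ft_force": force on the tool from outside, world axes, zero at the start; "moment": the same for the moment, N m; "opening": opening from 0.0 (shut) to 1.0 (fully open); "grip_force": force on a finger pad.
Only numpy, scipy, OpenCV 4.12 (cv2) and the standard library are available. Lean on these libraries where they do the work, as an engineer would, in place of code of your own. Each camera call takes 0.05 s, during which the arm holds its last target. There are 200 camera calls.

## Working session

There is one attempt and no reset: what is moved stays moved. The work goes in short steps, Python scripts to look and compute and a tool call to move; the robot and the scene stay as the last step left them, time stands still between calls to the robot, and variables do not carry over. Pictures are saved under pics/ and viewed, at most 10 in all, crops included, and the job is handed in when it is done.

Besides the shell and the picture viewer there is one more tool, called after "Request:" as name(argument=value, ...) on one line, values as JSON. carry_out: Moves the arm, as the interface text tells. Its arguments: {"type":"object","properties":{"motion":{"type":"array"}},"required":["motion"]}

```bash
ls; mkdir -p pics; python3 - <<'E'
from cell import env
import cv2,numpy as np
s=env.state();print({k:np.round(v,3) for k,v in s.items()},env.tip_extent)
for n in("scene","top","wrist"):
    c=env.read_camera(n);cv2.imwrite(f"pics/{n}0.png",c["color"][...,::-1])
    print(n,*[(k,np.round(c[k],3).tolist()) for k in c if k!="color"])
E
```

```text
pics
{'t': np.float64(0.0), 'joints': array([ 1.141,  0.492,  1.559,  0.   ,  1.092, -0.106]), 'qvel': array([ 0.   , -0.   ,  0.001,  0.   , -0.002, -0.001]), 'tau': array([-2.0000e-03, -6.1263e+01, -2.5818e+01,  6.9000e-02,  4.8000e-02,
       -0.0000e+00]), 'eef_pos': array([198.737, 592.301, 222.058]), 'tcp_rot': array([-3.14 , -0.   ,  2.818]), 'ft_force': array([-0.26 , -0.084, -0.938]), 'moment': array([ 0.021,  0.003, -0.035]), 'grip_force': np.float64(0.0), 'opening': np.float64(0.998)} 8.0
scene ('K', [[484.989, 0.0, 324.334], [0.0, 484.989, 242.333], [0.0, 0.0, 1.0]]) ('dist', [-0.108, 0.0, 0.0, 0.0, 0.0]) ('R', [[-0.601, 0.799, -0.009], [0.541, 0.398, -0.741], [-0.588, -0.451, -0.671]]) ('t', [316.349, -188.615, 1511.698])
top ('K', [[588.862, 0.0, 319.26], [0.0, 588.862, 229.451], [0.0, 0.0, 1.0]]) ('dist', [-0.199, 0.0, 0.0, 0.0, 0.0]) ('R', [[0.021, -1.0, -0.004], [-0.981, -0.02, -0.192], [0.192, 0.008, -0.981]]) ('t', [-5.338, 543.738, 1489.216])
wrist ('K', [[400.517, 0.0, 322.735], [0.0, 400.517, 241.922], [0.0, 0.0, 1.0]]) ('dist', [-0.06, 0.0, 0.0, 0.0, 0.0]) ('hand_eye', [[-0.001, -0.967, -0.257, 71.349], [1.0, -0.0, -0.001, 0.124], [0.001, -0.257, 0.967, -162.912], [0.0, 0.0, 0.0, 1.0]])
```

View pics/scene0.png

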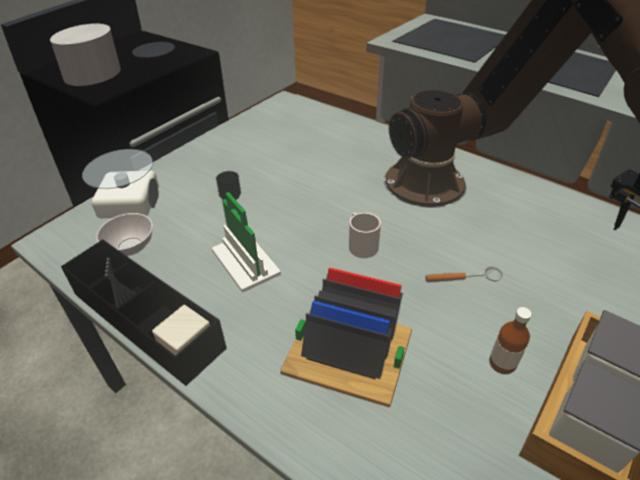

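View pics/top0.png

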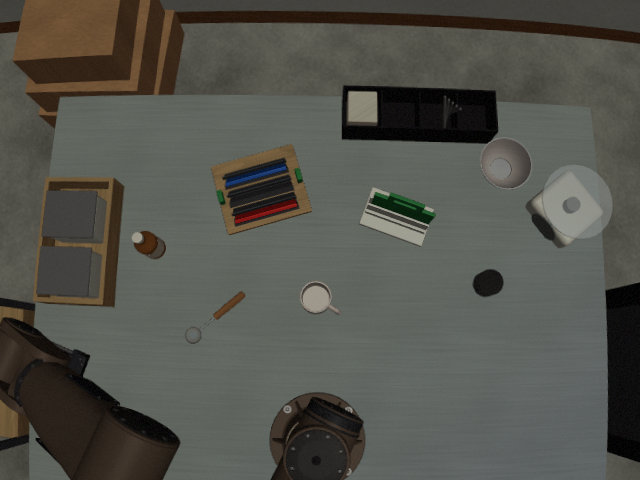

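View pics/wrist0.png

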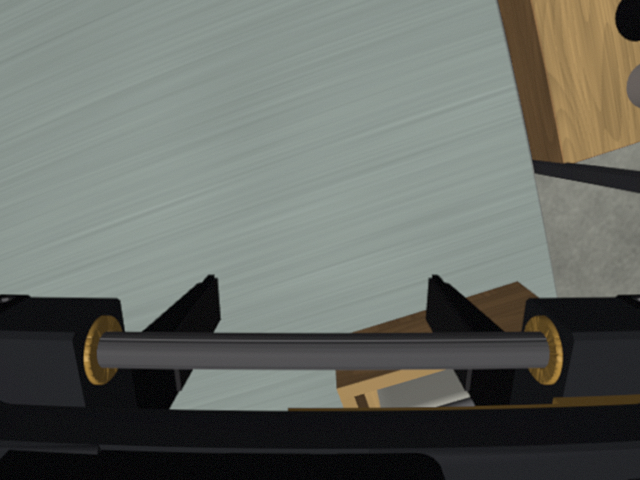

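The scene view shows the green board in the white stand at (243,235) and the rack at (350,335). The empty slot is the middle one, with clips at (300,328) and (399,356). In the top view the handle is near (404,207), and the clips are at (220,197) and (299,175). The wrist view shows only bare table.

The tool always points down, so the 25° lean has to come from the board pivoting between the pads. I'll grip the handle across its 90 mm length (along y) for that.

```bash
cat > h.py <<'E'
from cell import env
import cv2,numpy as np
from scipy.spatial.transform import Rotation as Ro
def cam(n):
    s=env.state(); c=env.read_camera(n); c["n"]=n
    if n=="wrist":
        T=np.eye(4);T[:3,:3]=Ro.from_euler("xyz",s["tcp_rot"]).as_matrix();T[:3,3]=s["eef_pos"]
        W=np.linalg.inv(T@np.array(c["hand_eye"]));c["R"],c["t"]=W[:3,:3],W[:3,3]
    c["R"]=np.array(c["R"]);c["t"]=np.array(c["t"])
    return c
def green(c):
    h=cv2.cvtColor(c["color"],cv2.COLOR_RGB2HSV)
    return cv2.inRange(h,(50,110,25),(80,255,255))
def ray(c,p):
    u=cv2.undistortPoints(np.array([[p]],float),np.array(c["K"]),np.array(c["dist"]))[0,0]
    d=c["R"].T@np.array([*u,1]);return -c["R"].T@c["t"],d/np.linalg.norm(d)
def tri(*cp):
    A=np.zeros((3,3));b=np.zeros(3);L=[ray(c,p) for c,p in cp]
    for o,d in L: P=np.eye(3)-np.outer(d,d);A+=P;b+=P@o
    X=np.linalg.solve(A,b);return X,max(np.linalg.norm((np.eye(3)-np.outer(d,d))@(X-o)) for o,d in L)
def plane(c,p,z):
    o,d=ray(c,p);return o+d*(z-o[2])/d[2]
def proj(c,X): return cv2.projectPoints(np.array([X],float),cv2.Rodrigues(c["R"])[0],c["t"],np.array(c["K"]),np.array(c["dist"]))[0][0,0]
def blobs(m,a=10):
    n,l,st,ce=cv2.connectedComponentsWithStats(m)
    return [(st[i].tolist(),np.round(ce[i],1).tolist()) for i in range(1,n) if st[i][4]>a]
def crop(c,x,y,w,h,k): return cv2.resize(c["color"][y:y+h,x:x+w,::-1],None,fx=k,fy=k,interpolation=cv2.INTER_CUBIC)
E
python3 - <<'E'
from h import *
t,s=cam("top"),cam("scene")
for c in(t,s): print(c["n"],blobs(green(c)))
a=crop(t,360,180,80,70,5);b=crop(s,205,185,80,105,5)
im=np.zeros((525,800,3),np.uint8);im[:350,:400]=a;im[:525,400:]=b;cv2.imwrite("pics/c1.png",im)
E
```

```text
top [([295, 168, 7, 15, 68], [298.1, 174.8]), ([217, 190, 8, 15, 71], [220.4, 196.9]), ([372, 193, 64, 31, 923], [403.4, 206.6])]
scene [([226, 192, 19, 21, 110], [234.4, 201.7]), ([223, 199, 5, 8, 30], [225.2, 202.2]), ([230, 208, 12, 15, 67], [235.9, 214.7]), ([244, 224, 10, 11, 46], [248.5, 229.7]), ([296, 320, 9, 13, 75], [300.2, 325.8]), ([396, 347, 8, 14, 79], [399.4, 353.3])]
```

View pics/c1.png

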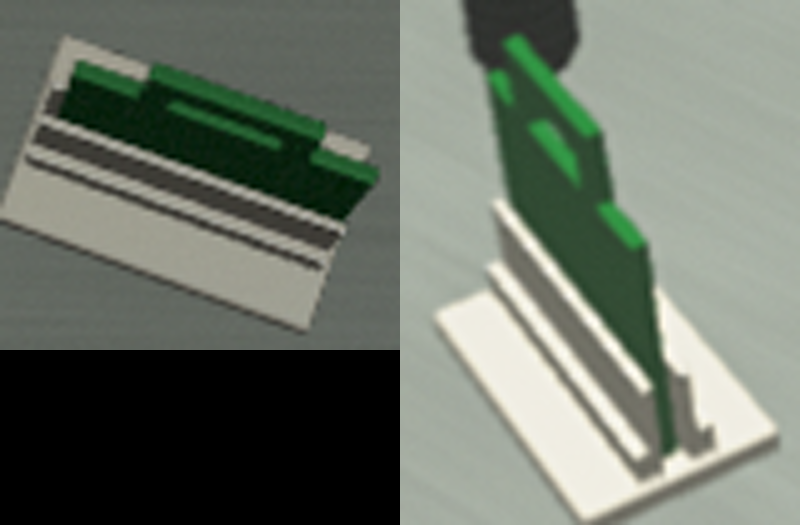

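The crop shows the handle bar's top face. In the top view it runs from (390,195) to (424,206), and in the scene view from (228,193) to (244,212).

```bash
python3 - <<'E'
from h import *
t,s=cam("top"),cam("scene")
L=tri((t,(389.6,194.4)),(s,(227.8,193)));Rr=tri((t,(424.2,205.8)),(s,(244.2,211.3)))
print("ends",L,Rr,np.linalg.norm(L[0]-Rr[0]))
for p in((389.6,194.4),(424.2,205.8)): print(plane(t,p,197))
C1=tri((t,(298.1,174.8)),(s,(300.2,325.8)));C2=tri((t,(220.4,196.9)),(s,(399.4,353.3)))
print("clips",C1,C2,np.linalg.norm(C1[0]-C2[0]))
d=C2[0]-C1[0];print("slot mid",(C1[0]+C2[0])/2,"yaw y-axis",np.degrees(np.arctan2(-d[0],d[1])))
d=L[0]-Rr[0];print("board mid",(L[0]+Rr[0])/2,"yaw",np.degrees(np.arctan2(-d[0],d[1])))
E
```

```text
ends (array([ 609.33580431, -174.72437924,  239.14624263]), np.float64(22.296648307482453)) (array([ 575.37820906, -235.35347481,  147.59436496]), np.float64(23.571053704319077)) 114.93803465534926
[ 604.79404266 -162.51958899  197.        ]
[ 578.50872357 -246.05268596  197.        ]
clips (array([695.076879  ,  64.65359452,  43.5432408 ]), np.float64(1.7328584859999263)) (array([629.50280089, 272.56378602,  42.9352087 ]), np.float64(0.6279335948971763)) 218.00682822781906
slot mid [662.28983994 168.60869027  43.23922475] yaw y-axis 17.505074865030405
board mid [ 592.35700668 -205.03892703  193.3703038 ] yaw -29.25264033167756
```

Request:
carry_out(motion=[[-44,-20,-12,0,0],[-44,-20,-12,0,0],[-44,-20,-12,0,0],[-44,-20,-12,0,0],[-44,-20,-12,0,0],[-44,-20,-12,0,0],[-44,-20,-12,0,0],[-44,-20,-12,0,0],[-44,-20,-12,0,0],[-44,-20,-12,0,0],[-44,-20,-12,0,0],[-44,-20,-12,0,0]])

```text
t: 1.55
eef_pos: [624.2, 195.4, 367.3]
tcp_rot: [3.141, 0.0, 2.818]
ft_force: [-0.4, 1.2, 0.4]
opening: 0.997
grip_force: 0.0
```

Request:
carry_out(motion=[[0,0,0,-7,0],[0,0,0,-7,0],[0,0,0,-7,0],[0,0,0,-7,0],[0,0,0,-7,0],[0,0,0,0,0],[0,0,0,0,0]])

```text
t: 2.25
eef_pos: [623.0, 197.0, 366.6]
tcp_rot: [3.141, -0.0, -2.858]
ft_force: [-0.4, -0.1, 0.2]
opening: 1.003
grip_force: 0.0
```

```bash
python3 - <<'E'
from h import *
t,s,w=cam("top"),cam("scene"),cam("wrist")
L=tri((t,(389.6,194.4)),(s,(244.2,211.3)));Rr=tri((t,(424.2,205.8)),(s,(227.8,193)))
print("ends",L,Rr,np.linalg.norm(L[0]-Rr[0]),(L[0]+Rr[0])/2)
st=env.state();print(st["t"],st["eef_pos"],st["tcp_rot"],st["opening"],st["joints"])
print(blobs(green(w)));cv2.imwrite("pics/w1.png",w["color"][...,::-1])
E
```

```text
ends (array([ 606.24979061, -163.76296576,  194.49401339]), np.float64(1.2116544352814276)) (array([ 579.08478708, -246.43752926,  194.31904887]), np.float64(0.1058885352592222)) 87.02328124222382 [ 592.66728885 -205.10024751  194.40653113]
2.4 [622.99979148 197.01983266 366.60306991] [ 3.14150498e+00 -4.58564930e-05 -2.85666170e+00] 0.9992811483981593 [ 2.05230800e-01  4.37422244e-01  1.26776950e+00  8.45046457e-05
  1.43645360e+00 -1.65050780e+00]
[([0, 83, 73, 40, 1071], [20.2, 108.3]), ([373, 206, 13, 30, 346], [379.4, 220.6]), ([198, 209, 18, 30, 338], [205.3, 224.5])]
```

View pics/w1.png

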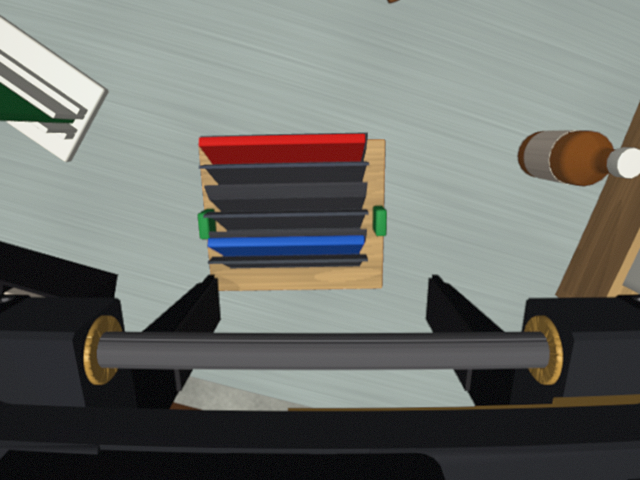

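The wrist view shows red at the top (robot side), the empty slot between the lips at rows ~184 and ~213, and blue at row 243. The clips are at (379,221) and (205,224). I'll take a second wrist view further towards the robot so I can triangulate the lips.

```bash
python3 - <<'E'
from h import *
w=cam("wrist");np.save("w1.npy",{k:w[k] for k in("color","K","dist","R","t","n")},allow_pickle=True)
E
```

Request:
carry_out(motion=[[40,5,0,0,0],[40,5,0,0,0],[0,0,0,0,0],[0,0,0,0,0]])

```text
t: 2.85
eef_pos: [543.3, 184.0, 367.5]
tcp_rot: [-3.142, 0.002, -2.855]
ft_force: [0.2, -0.3, -0.0]
opening: 1.002
grip_force: 0.0
```

```bash
python3 - <<'E'
from h import *
a=np.load("w1.npy",allow_pickle=True).item();b=cam("wrist");np.save("w2.npy",{k:b[k] for k in("color","K","dist","R","t","n")},allow_pickle=True)
print(blobs(green(b)))
u=proj(b,(640,168,120));print(u,proj(a,(640,168,120)))
x,y=int(u[0])-105,int(u[1])-65;print(x,y)
im=np.vstack([crop(a,190,125,200,97,4)[:290],crop(b,x,y,200,97,4)[:290]]);cv2.imwrite("pics/c2.png",im)
E
```

```text
[([0, 153, 55, 48, 1330], [17.7, 180.4]), ([364, 265, 12, 31, 333], [369.4, 280.0]), ([195, 268, 16, 17, 153], [201.8, 275.4])]
[284.43592126 286.59767543] [292.02288118 215.06404561]
179 221
```

View pics/c2.png

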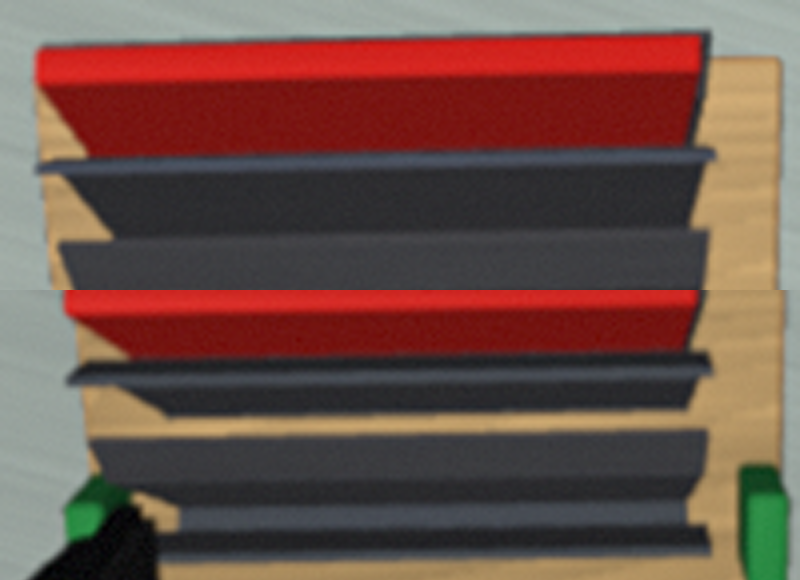

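Top half of the crop is view 1: the empty slot's near lip runs (204,185)–(367,182). Bottom half is view 2: near lip (201,258)–(356,256), with the far lip's right end at (356,286).

```bash
python3 - <<'E'
from h import *
a,b=[np.load(f"w{i}.npy",allow_pickle=True).item() for i in(1,2)]
NL=tri((a,(204.1,185.1)),(b,(201.1,257.9)));NR=tri((a,(366.6,182.1)),(b,(355.6,255.6)))
RL=tri((a,(199.1,167.6)),(b,(195.4,243.9)));RR=tri((a,(368.1,164.1)),(b,(356.6,241.1)))
for n,x in zip(("NL","NR","redfarL","redfarR"),(NL,NR,RL,RR)):print(n,x)
d=NR[0]-NL[0];print(np.linalg.norm(d),"yaw",np.degrees(np.arctan2(-d[0],d[1])))
g=cv2.cvtColor(a["color"],cv2.COLOR_RGB2GRAY);print(g[178:240,280]);g=cv2.cvtColor(b["color"],cv2.COLOR_RGB2GRAY);print(g[252:295,280])
# clips
ga,gb=[sorted([x for x in blobs(green(c)) if 100<x[1][0]]) for c in(a,b)]
print("clipR",tri((a,(379.4,220.6)),(b,(369.4,280.0))))
E
```

```text
NL (array([636.25428307,  71.58012425, 113.71515117]), np.float64(0.18792980168534648))
NR (array([586.18957708, 233.05448645, 112.74242532]), np.float64(0.10134693099563684))
redfarL (array([618.30074533,  65.45081499, 125.0733211 ]), np.float64(0.1925809576147926))
redfarR (array([567.83858238, 227.50885569, 123.50541055]), np.float64(0.05105448333075432))
169.06031654061857 yaw 17.225913810426235
[46 46 44 44 47 59 70 67 65 62 63 64 66 62 64 63 62 60 61 59 53 48 44 47
 44 45 47 45 48 46 46 45 45 42 45 66 80 82 65 47 46 45 44 44 46 46 42 43
 42 46 52 63 68 69 68 63 61 62 64 73 83 86]
[113 149 166 164 131  85  63  59  60  58  57  60  56  62  59  61  51  43
  43  42  43  43  55  66  72  77  76  68  54  43  34  35  35  42  63  82
 107 134 143 138 135 137 147]
clipR (array([633.48840003, 273.52899456,  35.86933242]), np.float64(0.05190143334611285))
```

Request:
carry_out(motion=[[0,0,0,8.5,0],[0,0,0,8.5,0],[0,0,0,8.5,0],[0,0,0,8.5,0],[-20,-44,4,0,0],[-20,-44,4,0,0],[-20,-44,4,0,0],[-20,-44,4,0,0],[-20,-44,4,0,0],[-20,-44,4,0,0],[-20,-44,4,0,0],[-20,-44,4,0,0]])

```text
t: 4.1
eef_pos: [590.7, -202.6, 333.9]
tcp_rot: [3.141, -0.0, 2.834]
ft_force: [0.6, -0.2, -0.6]
opening: 0.999
grip_force: 0.0
```

Request:
carry_out(motion=[[0,0,0,0,0],[0,0,0,0,0]])

```text
t: 4.3
eef_pos: [590.4, -201.2, 333.5]
tcp_rot: [3.141, -0.001, 2.833]
ft_force: [-0.1, 0.5, 0.1]
opening: 1.003
grip_force: 0.0
```

```bash
python3 - <<'E'
from h import *
b=cam("wrist");np.save("w3.npy",{k:b[k] for k in("color","K","dist","R","t","n")},allow_pickle=True)
s=env.state();print(s["eef_pos"],s["tcp_rot"],s["joints"]);u=proj(b,(592.7,-205,197));print(u,blobs(green(b)))
x,y=int(u[0])-100,int(u[1])-70;print(x,y);cv2.imwrite("pics/c3.png",crop(b,x,y,200,140,4))
E
```

```text
[ 590.30939362 -200.03763341  333.98937552] [ 3.14115355e+00 -8.33820257e-04  2.83433774e+00] [-4.32794150e-01  4.03924988e-01  1.40394678e+00  3.40702993e-04
  1.33460314e+00 -1.69641525e+00]
[319.12774808 236.16824309] [([229, 204, 181, 42, 5790], [319.0, 223.3]), ([546, 204, 33, 31, 591], [562.3, 218.6])]
219 166
```

View pics/c3.png

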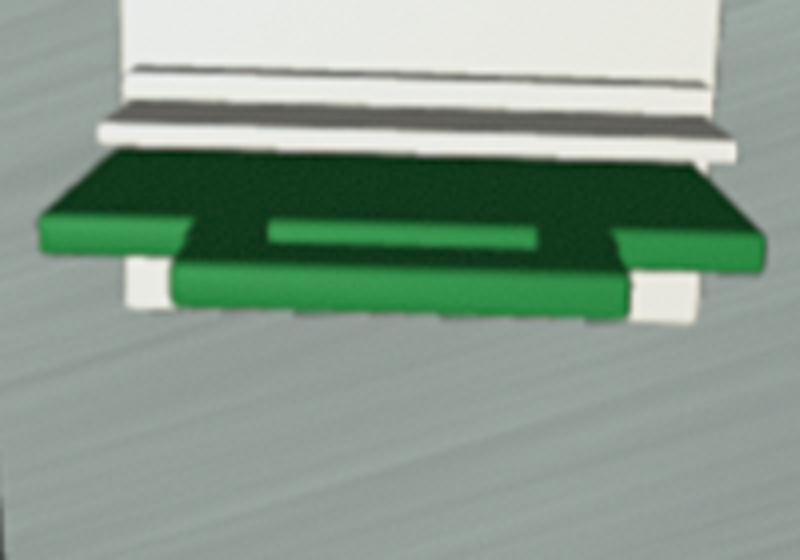

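The wrist crop shows the bar's top face running from (262,236) to (376,240) in the full picture.

```bash
cat > m.py <<'E'
from h import *
def bar(b,l,r,z=197):
    L,R=plane(b,l,z),plane(b,r,z);m=(L+R)/2;d=R-L
    s=env.state();T=Ro.from_euler("xyz",s["tcp_rot"]).as_matrix();ty=T[:,1]
    print("mid",m,"len",np.linalg.norm(d),"tool-frame offset",T.T@(m-s["eef_pos"]))
    print("turn about tool z",np.degrees(np.arctan2(-(T.T@d)[0],(T.T@d)[1])))
E
python3 - <<'E'
from m import *
b=np.load("w3.npy",allow_pickle=True).item()
bar(b,(219+173/4-.4,166+282/4-.4),(219+630/4-.4,166+298/4-.4))
E
```

```text
mid [ 594.13728291 -205.54067249  197.        ] len 88.30677572681996 tool-frame offset [ -5.42719896  -4.14774802 136.98308976]
turn about tool z 2.1829447696508444
```

Request:
carry_out(motion=[[-5.5,-4,20,2.2,0],[0,0,35,0,0],[0,0,32,0,0],[0,0,0,0,0],[0,0,0,0,0]])

```text
t: 4.85
eef_pos: [594.5, -204.4, 248.6]
tcp_rot: [3.141, 0.0, 2.798]
ft_force: [0.8, 0.8, 0.5]
opening: 0.998
grip_force: 0.0
```

```bash
python3 - <<'E'
from h import *
b=cam("wrist");np.save("w4.npy",{k:b[k] for k in("color","K","dist","R","t","n")},allow_pickle=True)
s=env.state();print(s["eef_pos"],s["tcp_rot"])
cv2.imwrite("pics/c4.png",b["color"][180:380,110:510,::-1].repeat(2,0).repeat(2,1))
# bright green (upward faces)
h=cv2.cvtColor(b["color"],cv2.COLOR_RGB2HSV);m=cv2.inRange(h,(50,110,100),(80,255,255));print(blobs(m))
E
```

```text
[ 594.790931   -204.80683088  249.46591607] [-3.14152272e+00  2.19063829e-03  2.79797175e+00]
[([614, 208, 23, 32, 390], [625.0, 223.7]), ([202, 241, 50, 13, 601], [225.6, 246.8]), ([277, 240, 88, 10, 794], [320.8, 244.9]), ([391, 240, 49, 13, 607], [415.9, 245.8]), ([242, 259, 158, 16, 2332], [320.5, 266.5])]
```

View pics/c4.png

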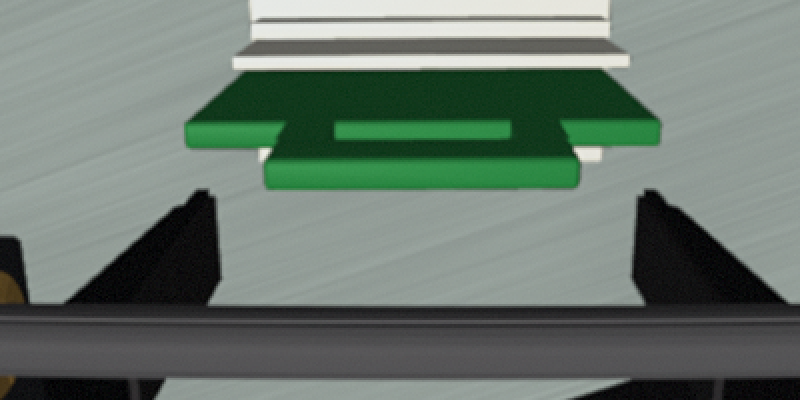

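The fingers' inner tip edges are at columns 219 and 428. The bar's top face spans columns 242–400 at row 267, so it is nearly centred.

```bash
python3 - <<'E'
from m import *
a,b=[np.load(f"w{i}.npy",allow_pickle=True).item() for i in(3,4)]
bar(b,(241.5,267),(400,266.5))
print(tri((a,(261.9,236.1)),(b,(241.5,267))),tri((a,(376.1,240.1)),(b,(400,266.5))))
E
```

```text
mid [ 594.26656435 -205.669608    197.        ] len 89.55243336583139 tool-frame offset [ 0.31797761 -0.98532922 52.46541442]
turn about tool z -0.19180698465756293
(array([ 577.65438921, -245.44934743,  204.45755333]), np.float64(0.1601326748664337)) (array([ 608.20389486, -163.91095648,  199.81607278]), np.float64(0.23910157738581886))
```

Request:
carry_out(motion=[[0,-1,20,0,0],[0,0,14,0,0],[0,0,8,0,0],[0,0,6,0,0],[0,0,6,0,0],[0,0,0,0,0]])

```text
t: 5.5
eef_pos: [593.5, -206.3, 193.2]
tcp_rot: [3.141, -0.001, 2.797]
ft_force: [0.3, 0.3, -0.3]
opening: 1.001
grip_force: 0.0
```

Request:
carry_out(motion=[[0,0,6,0,0],[0,0,6,0,0],[0,0,6,0,0],[0,0,0,0,0]])

```text
t: 5.9
eef_pos: [593.3, -206.2, 174.6]
tcp_rot: [3.141, -0.001, 2.797]
ft_force: [0.4, 0.1, 0.1]
opening: 0.999
grip_force: 0.0
```

Request:
carry_out(motion=[[0,0,0,0,0.3],[0,0,0,0,0.3],[0,0,0,0,0.3],[0,0,0,0,0.3],[0,0,0,0,0.3],[0,0,0,0,0.3]])

```text
t: 6.5
eef_pos: [593.6, -206.3, 175.6]
tcp_rot: [3.141, -0.0, 2.797]
ft_force: [0.9, 0.9, -1.7]
opening: 0.942
grip_force: 30.0
```

Gripped: the opening is 89.5 mm, which matches the 90 mm bar. Next I'll lift until the bottom edge is just inside the stand slot, then lean the board about 25° towards the robot against the stand wall.

Request:
carry_out(motion=[[0,0,-6,0,0.3],[0,0,-10,0,0.3],[0,0,-12,0,0.3],[0,0,-12,0,0.3],[0,0,-8,0,0.3],[0,0,-4,0,0.3],[0,0,0,0,0.3]])

```text
t: 7.2
eef_pos: [593.7, -206.4, 228.3]
tcp_rot: [-3.142, 0.001, 2.797]
ft_force: [-0.5, -0.3, -3.2]
opening: 0.941
grip_force: 30.0
```

Request:
carry_out(motion=[[8,0,0,0,0.3],[8,0,0.5,0,0.3],[7,0,1,0,0.3],[7,0,1,0,0.3],[7,0,1.5,0,0.3],[7,0,1.5,0,0.3],[7,0,2,0,0.3],[7,0,2,0,0.3],[7,0,2,0,0.3],[7,0,2,0,0.3],[0,0,0,0,0.3]])

```text
t: 8.3
eef_pos: [524.9, -181.6, 213.7]
tcp_rot: [3.141, -0.001, 2.797]
ft_force: [1.6, -1.2, -2.6]
opening: 0.942
grip_force: 30.0
```

```bash
python3 - <<'E'
from h import *
w=cam("wrist");s=cam("scene");st=env.state();print(st["eef_pos"],st["ft_force"],st["moment"],st["grip_force"],st["opening"])
im=np.hstack([w["color"][150:350,110:510,::-1].repeat(2,0)[:400].repeat(1,1),crop(s,205,150,100,100,4)]);cv2.imwrite("pics/c5.png",im)
E
```

```text
[ 525.42212873 -181.84147489  213.92444819] [ 0.80093799 -0.31809427 -2.12635455] [-0.19767685 -0.0681026   0.0029109 ] 29.998605027794838 0.9428409029449504
```

View pics/c5.png

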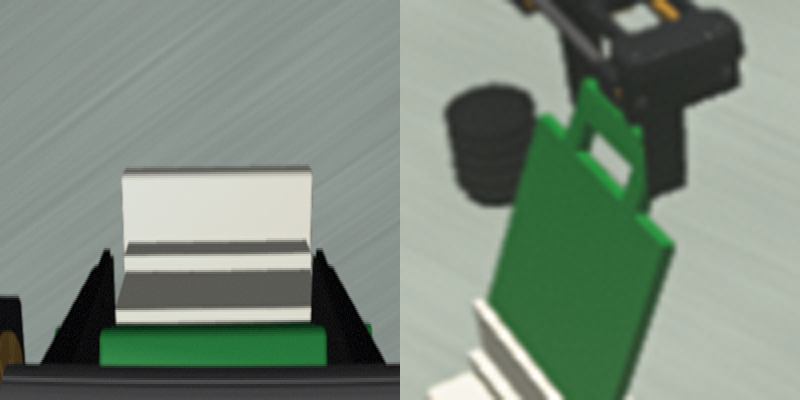

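The board now leans towards the robot, held by both ends of the handle with its bottom edge at the stand wall, at about 25°. Next I'll lift it, turn to the slot's yaw and carry it above the mouth.

Request:
carry_out(motion=[[0,0,-10,0,0.3],[0,0,-20,0,0.3],[0,0,-25,0,0.3],[0,0,-25,0,0.3],[0,0,-16,0,0.3],[0,0,0,-4,0.3],[0,0,0,-7,0.3],[0,0,0,-7,0.3],[0,0,0,-7,0.3],[0,0,0,-7,0.3],[0,0,0,-5,0.3],[0,0,0,0,0.3]])

```text
t: 9.6
eef_pos: [525.6, -181.8, 310.5]
tcp_rot: [3.141, -0.001, -2.839]
ft_force: [0.4, -0.3, -3.4]
opening: 0.943
grip_force: 30.0
```

Request:
carry_out(motion=[[-6,15,0,0,0.3],[-11,28,0,0,0.3],[-11,30,0,0,0.3],[-11,30,0,0,0.3],[-12,30,0,0,0.3],[-12,30,0,0,0.3],[-12,30,0,0,0.3],[-11,30,0,0,0.3],[-11,30,0,0,0.3],[-11,26,0,0,0.3],[-6,15,0,0,0.3],[0,0,0,0,0.3]])

```text
t: 10.8
eef_pos: [547.1, 134.5, 310.1]
tcp_rot: [3.141, -0.0, -2.839]
ft_force: [-0.8, -0.9, -2.7]
opening: 0.944
grip_force: 30.0
```

```bash
python3 - <<'E'
from h import *
t,s=cam("top"),cam("scene");st=env.state();print(st["t"],st["eef_pos"],st["tcp_rot"],st["ft_force"],st["moment"],st["opening"])
for c in(t,s): print(blobs(green(c)))
im=np.hstack([crop(t,210,140,100,100,4),crop(s,290,220,133,150,3)[:400,:399]]);cv2.imwrite("pics/c6.png",im)
# predicted board corners for 25 deg
S=np.array([666,169.3,30]);a=np.radians(17.3);ex=np.array([np.cos(a),np.sin(a),0]);ey=np.array([-np.sin(a),np.cos(a),0])
for th in (20,25,30):
    z=np.array([0,0,np.cos(np.radians(th))])-np.sin(np.radians(th))*ex
    g=st["eef_pos"]+[0,0,11];o=g-171*z
    print(th,"origin",o,"scene corners bottom",proj(s,o+80*ey),proj(s,o-80*ey),"top",proj(t,o+80*ey),proj(t,o-80*ey))
E
```

```text
10.9 [547.2535737  132.49837218 310.10177157] [-3.14143239e+00 -4.49189338e-04 -2.84070740e+00] [-0.13427831 -0.24140445 -3.10037407] [-0.00892023  0.13234562 -0.01160341] 0.9443062827219468
[([295, 168, 7, 15, 67], [298.2, 174.7])]
[([321, 193, 89, 101, 6046], [364.8, 246.1]), ([296, 320, 9, 12, 73], [300.2, 325.7]), ([396, 347, 8, 14, 79], [399.4, 353.3])]
20 origin [603.09318345 149.89047388 160.41433341] scene corners bottom [398.36067316 290.49218734] [322.6842398  271.67205958] top [230.05036158 205.12425147] [292.44561016 187.50733936]
25 origin [616.25196245 153.98897714 166.12313998] scene corners bottom [397.01340459 293.47398517] [320.36138626 274.28197608] top [228.33357003 199.35814455] [290.8403648  181.72113283]
30 origin [628.88562205 157.92392391 173.01142752] scene corners bottom [395.74988467 295.93281555] [318.05897645 276.36995539] top [226.59348669 193.66088136] [289.264344   175.98868619]
```

View pics/c6.png

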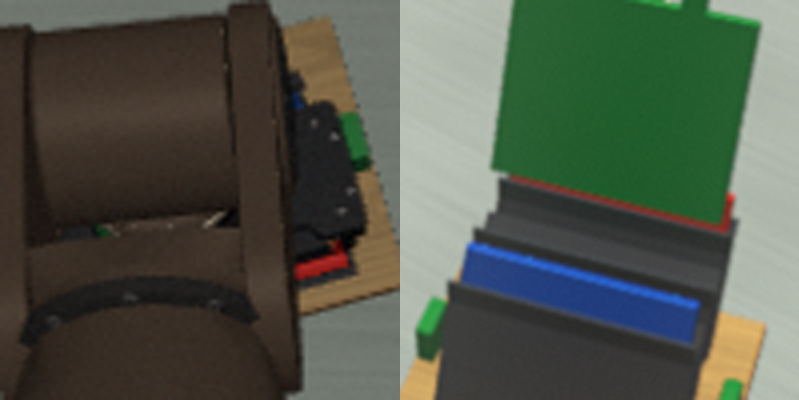

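In the scene view the leaning board's bottom corners are at about (321,277) and (399,294). That agrees with a 25° lean held at the expected place above the mouth. Lowering along the slot axis now.

Request:
carry_out(motion=[[0,0,8,0,0.3],[0,0,10,0,0.3],[0,0,5,0,0.3],[-3.4,0,7.2,0,0.3],[-3.4,0,7.2,0,0.3],[-3.4,0,7.2,0,0.3],[-3.4,0,7.2,0,0.3],[-3.4,0,7.2,0,0.3],[0,0,0,0,0.3]])

```text
t: 11.8
eef_pos: [563.8, 137.7, 250.0]
tcp_rot: [3.141, -0.001, -2.84]
ft_force: [0.4, 0.6, -2.0]
opening: 0.946
grip_force: 30.0
```

```bash
cat > chk.py <<'E'
from h import *
s=cam("scene");st=env.state();print(st["t"],st["eef_pos"],st["ft_force"],st["moment"],st["opening"],st["grip_force"])
S=np.array([666,169.3,30]);a=np.radians(17.3);ex=np.array([np.cos(a),np.sin(a),0]);ey=np.array([-np.sin(a),np.cos(a),0])
d=st["eef_pos"]+[0,0,11]-S;z=np.array([0,0,np.cos(np.radians(25))])-np.sin(np.radians(25))*ex
x=np.array([0,0,np.sin(np.radians(25))])+np.cos(np.radians(25))*ex
print("s of origin",d@z-171,"x off",d@x,"y off",d@ey,[b for b in blobs(green(s))])
for i in range(2): cv2.imwrite("pics/last.png",s["color"][...,::-1])
E
python3 chk.py
```

```text
11.85 [563.77707135 137.71234627 250.57356725] [-0.39596032  0.30270315 -2.53298906] [0.05126598 0.17698205 0.02600864] 0.9422310791393184 29.997976273298264
s of origin 84.09362410039984 x off 0.8996991715444105 y off 0.23987700797509307 [([319, 222, 85, 93, 5194], [361.1, 270.7]), ([296, 320, 9, 13, 73], [300.1, 325.8]), ([395, 347, 9, 14, 81], [399.3, 353.4])]
```

Request:
carry_out(motion=[[-2.6,0,5,0,0.3],[-2.3,0,5,0,0.3],[-2.3,0,5,0,0.3],[-2.3,0,5,0,0.3],[-2.3,0,5,0,0.3],[0,0,0,0,0.3]])

```text
t: 12.45
eef_pos: [575.1, 141.2, 225.2]
tcp_rot: [3.141, -0.001, -2.84]
ft_force: [-0.4, -0.4, -2.5]
opening: 0.941
grip_force: 30.0
```

```bash
python3 chk.py
```

```text
12.5 [575.06196984 141.17354715 225.63821599] [-0.01949048 -0.45003291 -3.5636358 ] [-0.04922139  0.40610796 -0.00944167] 0.9440901936814551 29.995070546865463
s of origin 56.50608181987104 x off 1.0593068870681164 y off 0.18865065607173565 [([319, 236, 82, 79, 4134], [359.9, 277.2]), ([296, 320, 9, 12, 72], [300.1, 325.7]), ([396, 347, 8, 14, 79], [399.4, 353.3])]
```

No jamming and low forces, so I'll carry on down.

Request:
carry_out(motion=[[-2.3,0,5,0,0.3],[-2.3,0,5,0,0.3],[-2.3,0,5,0,0.3],[-2.3,0,5,0,0.3],[-2.3,0,5,0,0.3],[-2.3,0,5,0,0.3],[-2.3,0,5,0,0.3],[-2.3,0,5,0,0.3],[0,0,0,0,0.3]])

```text
t: 13.4
eef_pos: [592.7, 146.7, 185.2]
tcp_rot: [3.141, -0.001, -2.84]
ft_force: [-1.5, -0.8, -5.6]
opening: 0.947
grip_force: 30.0
```

```bash
python3 chk.py
```

```text
13.45 [592.63987982 146.65153662 185.57998387] [-1.79056399 -0.33909032 -5.20278035] [-0.06529647  0.75643837 -0.12620032] 0.94155045855063 29.992045238614082
s of origin 12.419866787260986 x off 0.8166478735069788 y off 0.191591497902899 [([319, 256, 78, 59, 2505], [358.2, 286.9]), ([296, 320, 9, 12, 73], [300.2, 325.6]), ([396, 347, 8, 14, 79], [399.4, 353.3])]
```

Request:
carry_out(motion=[[-1.4,0,3,0,0.3],[-1.4,0,3,0,0.3],[-1,0,2.4,0,0.3],[-0.7,0,1.5,0,0.3],[0,0,0,0,0.3]])

```text
t: 13.95
eef_pos: [596.7, 147.8, 176.8]
tcp_rot: [3.142, -0.0, -2.841]
ft_force: [-6.3, -3.4, 2.9]
opening: 0.944
grip_force: 30.0
```

Request:
carry_out(motion=[[-0.5,0,1,0,0.3],[-0.5,0,1,0,0.3],[0,0,0,0,0.3]])

```text
t: 14.25
eef_pos: [597.1, 147.8, 176.7]
tcp_rot: [-3.141, -0.0, -2.841]
ft_force: [-15.9, -6.2, 21.6]
opening: 0.945
grip_force: 30.0
```

```bash
python3 chk.py
```

```text
14.3 [597.06874698 147.75334365 176.678372  ] [-16.40028513  -6.68900958  21.36280398] [-0.75887422  3.0080412  -0.2383123 ] 0.9445254632231652 29.988365471363068
s of origin 2.426750853115607 x off 1.1839460452538662 y off -0.07348016030197993 [([319, 261, 77, 54, 2174], [357.8, 288.7]), ([296, 320, 9, 12, 71], [300.1, 325.7]), ([396, 347, 8, 14, 79], [399.4, 353.3])]
```

Contact at the bottom: z stalls at about 176.7 with 21 N up. I'll ease the sideways load and see whether it sinks any further.

Request:
carry_out(motion=[[1,0,0,0,0.3],[1,0,0,0,0.3],[0,0,0,0,0.3]])

```text
t: 14.6
eef_pos: [596.5, 147.5, 176.4]
tcp_rot: [-3.141, 0.003, -2.841]
ft_force: [-6.7, -3.9, 14.9]
opening: 0.941
grip_force: 30.0
```

Request:
carry_out(motion=[[1,0,0.5,0,0.3],[0,0,0,0,0.3]])

```text
t: 14.8
eef_pos: [595.8, 147.3, 176.1]
tcp_rot: [-3.141, 0.004, -2.841]
ft_force: [-6.2, -3.9, 14.3]
opening: 0.946
grip_force: 30.0
```

```bash
cat >> chk.py <<'E'
m=green(s);ys,xs=np.where(m[:315]>0)
for q in (0,5,10): print(q,"pred shoulders",[np.round(proj(s,S+(140+q)*z+sg*80*ey+h*x),1).tolist() for sg in(-1,1) for h in(-5,5)])
for c in range(318,328,2): print(c,np.where(m[:315,c])[0][[0,-1]] if m[:315,c].any() else None,end=" ")
for c in range(386,398,2): print(c,np.where(m[:315,c])[0][[0,-1]] if m[:315,c].any() else None,end=" ")
E
python3 chk.py
```

```text
14.85 [595.83240201 147.32259441 176.09789644] [-7.39564493 -3.54429226 15.5560293 ] [-0.0140455   1.28401014 -0.10665402] 0.9411618888833394 29.992181360721588
s of origin 2.4536605909391938 x off -0.24728424932458729 y off -0.11708471377373984 [([319, 261, 77, 54, 2186], [357.9, 288.7]), ([296, 320, 9, 13, 75], [300.1, 325.9]), ([396, 347, 8, 14, 79], [399.4, 353.3])]
0 pred shoulders [[322.3, 274.3], [320.8, 275.8], [397.8, 293.1], [396.9, 294.9]]
5 pred shoulders [[322.6, 272.0], [321.1, 273.6], [398.2, 290.9], [397.4, 292.6]]
10 pred shoulders [[322.9, 269.8], [321.4, 271.3], [398.7, 288.6], [397.8, 290.3]]
318 None 320 [285 295] 322 [276 296] 324 [276 296] 326 [277 297] 386 [292 312] 388 [292 313] 390 [293 313] 392 [293 313] 394 [294 305] 396 None
```

The shoulder rows match the seated prediction (276 and 294 against about 275 and 294), so the board is down. I'll ease the load, release and retreat.

Request:
carry_out(motion=[[0,0,-0.8,0,0.3],[0,0,0,0,0.3],[0,0,0,0,0],[0,0,0,0,0],[0,0,0,0,0],[0,0,0,0,0]])

```text
t: 15.45
eef_pos: [595.2, 147.4, 174.5]
tcp_rot: [3.142, 0.0, -2.84]
ft_force: [0.2, 0.9, 0.5]
opening: 0.999
grip_force: 0.0
```

Request:
carry_out(motion=[[0,0,-3,0,0],[0,0,-4,0,0],[0,0,-5,0,0],[0,0,-8,0,0],[0,0,-10,0,0],[0,0,0,0,0]])

```text
t: 16.05
eef_pos: [595.6, 147.4, 206.4]
tcp_rot: [-3.141, 0.003, -2.84]
ft_force: [0.5, 0.8, -1.2]
opening: 0.997
grip_force: 0.0
```

```bash
python3 chk.py
```

```text
16.1 [595.28591755 147.40880566 205.54954069] [-0.17994221  0.00423635 -0.0604827 ] [0.03758401 0.01027384 0.00679081] 0.9994425323127379 0.0
s of origin 29.355586543524282 x off 11.749876601597224 y off 0.12773715229259802 [([319, 260, 78, 55, 2234], [358.4, 288.5]), ([296, 320, 9, 12, 73], [300.2, 325.6]), ([396, 347, 8, 14, 79], [399.4, 353.3])]
0 pred shoulders [[322.3, 274.3], [320.8, 275.8], [397.8, 293.1], [396.9, 294.9]]
5 pred shoulders [[322.6, 272.0], [321.1, 273.6], [398.2, 290.9], [397.4, 292.6]]
10 pred shoulders [[322.9, 269.8], [321.4, 271.3], [398.7, 288.6], [397.8, 290.3]]
318 None 320 [288 295] 322 [275 296] 324 [275 296] 326 [276 297] 386 [291 312] 388 [291 313] 390 [292 313] 392 [292 313] 394 [293 305] 396 [293 295]
```

Request:
carry_out(motion=[[0,0,-20,0,0],[0,0,-30,0,0],[0,0,-40,0,0],[0,0,-40,0,0],[0,0,-20,0,0],[40,0,0,0,0],[40,0,0,0,0],[0,0,0,0,0],[0,0,0,0,0]])

```text
t: 17.0
eef_pos: [518.3, 123.5, 355.1]
tcp_rot: [-3.141, 0.001, -2.841]
ft_force: [0.1, 0.2, 0.1]
opening: 1.0
grip_force: 0.0
```

```bash
python3 chk.py; python3 - <<'E'
from h import *
w=cam("wrist");h=cv2.cvtColor(w["color"],cv2.COLOR_RGB2HSV);m=cv2.inRange(h,(50,110,100),(80,255,255));print(blobs(m,60))
s=cam("scene");S=np.array([666,169.3,30]);a=np.radians(17.3);ex=np.array([np.cos(a),np.sin(a),0]);ey=np.array([-np.sin(a),np.cos(a),0])
z=np.array([0,0,np.cos(np.radians(25))])-np.sin(np.radians(25))*ex
print("pred bar top ends",[np.round(proj(c,S+182*z+k*45*ey),1).tolist() for c in(w,s) for k in(-1,1)])
b=cv2.cvtColor(s["color"],cv2.COLOR_RGB2HSV)
print("red",blobs(cv2.inRange(b,(0,180,90),(5,255,255)),30),"blue",blobs(cv2.inRange(b,(105,150,60),(125,255,255)),30))
o=cv2.cvtColor(cv2.imread("pics/scene0.png"),cv2.COLOR_BGR2HSV)
print("before: red",blobs(cv2.inRange(o,(0,180,90),(5,255,255)),30),"blue",blobs(cv2.inRange(o,(105,150,60),(125,255,255)),30))
E
```

```text
17.05 [518.95839668 123.64599392 354.75919251] [ 0.85938148 -0.43038781 -0.04052424] [ 0.03575048  0.04344702 -0.00525311] 0.9995771278593036 0.0
s of origin 198.3699772807355 x off 2.3574603668108267 y off 0.1378229283686637 [([319, 260, 78, 55, 2222], [358.4, 288.5]), ([296, 320, 9, 13, 74], [300.1, 325.8]), ([396, 347, 8, 14, 79], [399.4, 353.3])]
0 pred shoulders [[322.3, 274.3], [320.8, 275.8], [397.8, 293.1], [396.9, 294.9]]
5 pred shoulders [[322.6, 272.0], [321.1, 273.6], [398.2, 290.9], [397.4, 292.6]]
10 pred shoulders [[322.9, 269.8], [321.4, 271.3], [398.7, 288.6], [397.8, 290.3]]
318 None 320 [288 295] 322 [275 296] 324 [275 296] 326 [276 297] 386 [291 312] 388 [291 313] 390 [292 313] 392 [292 313] 394 [293 305] 396 [293 294] [([233, 303, 171, 27, 1813], [312.8, 309.3]), ([404, 307, 10, 23, 212], [408.5, 318.0])]
pred bar top ends [[272.1, 311.3], [374.8, 311.2], [340.6, 260.0], [383.9, 270.4]]
red [([329, 268, 9, 9, 55], [332.7, 271.9]), ([347, 272, 27, 14, 191], [359.4, 278.5]), ([382, 281, 19, 14, 131], [390.5, 286.2])] blue [([311, 301, 79, 33, 1104], [350.2, 316.7])]
before: red [([328, 268, 73, 28, 790], [364.5, 281.9])] blue [([311, 301, 79, 33, 1097], [350.1, 316.7])]
```

```bash
python3 -c "
from cell import env
print(env.job_done())"
```

```text
the job is handed in; nothing more can be done
None
```

The green board is at the bottom of the green-clipped slot, handle up. I held it all the way down before releasing, the camera checks match a seated board, the red and blue boards haven't shifted, and I handed the job in at about 17 s.

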